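# Set the side guide of a tray-lidding nest with a feeler gauge

## Robot

A 6-joint arm with a two-finger parallel gripper is mounted at the origin on a cart in front of the work surface, level with it; the furniture and walls round the work are solid. World frame = base frame: x ahead of the robot, y to its left, z up, the work surface at z = 0. Lengths are in m, angles in rad, forces in N, time in s.
With the tool pointing down it reaches from about 0.2 to 0.875 m from the base axis. Payload 3.4 kg.
Tool frame: the origin (TCP) lies between the finger pads; the fingertips stand 25 mm ahead of it and the grasp point (between the pads) lies 6 mm ahead of it (r.nose_length is the z of the fingertips in the tool frame, in m); z points along the fingers, x is the direction in which the jaws open and shut, and the axes are right-handed (so a half turn about z gives the same grasp; the last joint's range is limited). The gripper opens to 94 mm and grips with 3 to 60 N. Pads are 16 mm wide; open, the fingers measure 119 mm over their backs; the gripper's body (75 mm by 177 mm) begins 78 mm behind the grasp point.
Start: joints at [1.116, 0.276, 1.505, -0, 1.361, -0.121], TCP at [0.188, 0.543, 0.192] pointing down, gripper open.
Joint ranges: [-2.89, 2.89], [-0.75, 2.08], [0.22, 2.7], [-1.18, 4.32], [0.11, 2.71], [-2.7, 2.7]. Speed limits (rad/s): [2.57, 2.57, 3.14, 3.14, 3.14, 3.14].

## Interface

Orientations are given as a unit quaternion [w, x, y, z].
In Python, from plant import r, gripper_to, inverse_kinematics, vision, models, telemetry gives the robot as it stands. Calls block until the motion is done:
- r.move_to(position, orientation): joint-space move of the TCP to a pose.
- r.move_l(position, rot=None, vel=0.15, guard=None): straight line of the TCP; rot=None keeps the orientation; vel is the mean speed in m/s. With guard (N) it stops when the force on the tool has changed by that much, and returns True; else False.
- r.movej(angles): joint-space move.
- gripper_to(opening, f_grip=None): finger opening in m; f_grip is the grip in N (None keeps the last); returns when the fingers have stopped.
- r.hold(seconds).
- inverse_kinematics(position, orientation): joint angles nearest the present ones, or None.
- vision.snapshot(name): name is "scene" or "top" or "wrist"; returns the picture (384x512x3 uint8, red, green, blue); there is no depth.
- vision.get_calibration(name): a dict with "fx", "fy", "cx", "cy" (pixels), "D" ([k1, k2, p1, p2, k3] as OpenCV has them; the pictures are not rectified), "position" and "orientation" of the camera in the world. Camera axes: x right, y down, z forward; pixel columns grow to the right and rows downward; lengths in m; the calibration is good to about 2 mm. A picture is of the moment at which its call begins: read the wrist's pose just before it. get_calibration takes no time and is no camera call; for the wrist camera it gives the pose at the moment of the call.
A pose or a line that the arm cannot do raises r.PlanningError and nothing moves.
- r.sign_off(): hands the job in, once; it reports no verdict.
Trained networks look in the newest picture that a camera, given by its name, has taken for a name from the list of things; names that differ only in an ending like _2 or _b are one class to them, and where a whole thing is asked for, a point or a joint stands for the part that bears it (a point fixed in the world has none). Each returns a list of dicts, best first, with "score" (0 to 1); they miss things now and then, are a little off and sometimes report something else, mostly with a low value. They report only what shows in the picture. A call takes as long as a camera call. They do not tell look-alikes from the thing itself.
- models.boxes_of(thing, camera): "at" ([x, y, z] in m, in world coordinates, good to about 4 mm: the middle of the surface that is visible of it).
- models.regions_of(thing, camera): "pixels" (384x512 bool, what is visible of it).
- models.mark_of(thing, camera): "at" ([x, y, z] in m, in world coordinates, good to about 4 mm: a listed point, or the origin of a listed thing).
Readings, each from a call of its own:
- telemetry.current_t(): time.
- telemetry.current_joints(): joint angles.
- telemetry.current_dq(): joint speeds.
- telemetry.current_joint_efforts(): joint torques, N m.
- telemetry.current_ee_pos(): TCP position.
- telemetry.current_tool_rot(): TCP orientation.
- telemetry.current_wrist_force(): force on the tool from outside, world axes, zero at the start.
- telemetry.current_torque(): the same for the moment, N m.
- telemetry.current_opening(): finger opening in m.
Only numpy, scipy, OpenCV 4.12 (cv2) and the standard library are available. Lean on these libraries where they do the work, as an engineer would, in place of code of your own. Each camera call takes 0.05 s, during which the arm holds its last target. There are 200 camera calls.

## Task

Set the sliding side guide of the tray-lidding nest one blade clear of the tray: stand the thinnest feeler gauge from the rack on the bed between tray rim and guide, and push the guide in by its tab, gently, until it lightly nips the blade against the tray (never squeezing it with more than 10 N). Let go of the guide and draw the gauge up and out by its grip: it must drag lightly, neither loose nor jammed. Hang it back in the slot it came from; leave the guide as set, the tray in the nest and everything else alone.

Things in the scene. Friction and masses are not known exactly. Their poses are not given: they have to be found in the camera images.
- nest: Lidding nest, fixed; place and yaw vary. White bed 250 (x) x 345 (y) mm, top at z = 20 mm. Origin on the bench under the tray's place; x to the back stop (face at x = 108), y to the sliding guide. Fixed guide along x: inner face y = -129.5, top z = 94. Grey collars 30 x 26 mm, top z = 72, at x = +-75, y = 178; the sliding guide's rods through them (z = 55) reach y = 220 mm less the joint value.
- guide (a joint): Sliding side guide of the nest: steel strip 200 mm along x, 10 mm thick, z = 20 to 94 mm. Value 0 (open) to 0.020 m = travel towards the tray (nest -y); its inner face lies at y = 0.147 m less the value. It is stiff: about 5 N move it (a little more when moved fast), and it stays where it is left. It starts open several millimetres wider than the blade.
- guide_face (a point): Point on the inner face of the sliding guide, mid-length (nest x = 0), 75 mm above the bench. Moves with the guide.
- tab (a point): Centre of the outer face of the guide's push tab, z = 105 mm; moves with the guide. The tab is an upright steel plate 44 mm wide (nest x), 10 mm thick (y), z = 57 to 119 mm, 46 mm outside the guide strip and joined to it by a flat arm at z = 60 mm. Pushing its outer face towards nest -y closes the guide.
- tray: White food tray with green vegetable, loose, 0.8 to 1.1 kg, 205 x 255 x 66 mm, standing on the nest's bed, against the fixed guide or within 0.5 mm of it; axes nearly the nest's. Origin: centre of its underside. Rim: vertical band z = 54 to 66 mm over its underside, straight sides at y = +-127.5 mm; below the rim the walls slope inward.
- gauge_thin: Thinnest of three feeler gauges, the one to use; loose, 90 g. Steel blade 24 wide (x), 4 thick (y), 85 mm long (z), tip narrowed to 16 mm over 5 mm; above it a grey grip 42 wide (x), 10 thick (y), z = 85 to 129 mm. Origin: middle of the blade's tip, z up to the grip. Hangs in the rack, grip resting on the deck; in the gap it stands on the bed by itself, leaning while the gap is wide.
- gauge_mid: Second feeler gauge: as the thin one, but blade 6 mm and grip 15 mm thick. Leave alone.
- gauge_thick: Third feeler gauge: blade 8 mm and grip 20 mm thick. Leave alone.
- rack: Steel rack, fixed; place and yaw vary. Foot 90 x 136 mm; deck 76 (x) x 130 (y) mm, top at z = 95 mm, with three through slots 31 (x) x 12 (y) mm at y = -42, 0 and 42 mm, in which the gauges hang, tips 10 mm above the bench, axes along the rack's, in an order that varies. Origin: centre of the underside.
- pen: White marker pen with grey cap, 140 mm long, lying on the bench. Bystander.
- thermometer: White folding probe thermometer, 232 mm long, lying on the bench. Bystander.
- counter: White round tally counter, 68 mm, lying on the bench. Bystander.
There are look-alikes about, which are no part of the job. Leave any pink look-alike of the gauge_thin alone.

How it is judged:
On the way, in this order (a step that is already met when the one before it is completed fails the run):
1. the thin gauge's blade stands on the bed in the gap between tray rim and sliding guide, the guide still open (z of gauge_thin in the frame of nest below 0.026 m and y of gauge_thin in the frame of nest between 0.118 and 0.147 m and x of gauge_thin in the frame of nest between -0.09 and 0.09 m and y of guide_face in the frame of tray above 0.133 m), for 0.2 s.
2. the guide has been closed on the blade and let go: the blade, still down on the bed, is nipped against the tray rim with 1 to 10 N (z of gauge_thin in the frame of nest below 0.026 m and y of gauge_thin in the frame of nest between 0.118 and 0.147 m and x of gauge_thin in the frame of nest between -0.09 and 0.09 m and contact force between gauge_thin and tray between 1 and 10 N and contact force between the fingers and nest below 0.2 N and contact force between the fingers and gauge_thin below 0.2 N), for 0.3 s.
3. the gauge, held by the fingers and not touching the bed, is drawn up with drag: it rubs the tray rim with more than 0.8 N while the tip is 27 to 85 mm above the bench (z of gauge_thin in the frame of nest between 0.027 and 0.085 m and contact force between gauge_thin and tray above 0.8 N and contact force between the fingers and gauge_thin above 1 N and contact force between the fingers and nest below 0.2 N), for 0.1 s.
At the end, for the whole second after the job is handed in: The thin gauge hangs at rest upright in the slot it came from (within 8 mm); clearance between tray rim and sliding guide is 3 to 5 mm (blade 4 mm); the tray stands flat on the bed, within 2.5 mm of the fixed guide and at most 30 mm out towards the open front (distance of gauge_thin from where it was at the start of the episode below 0.008 m and angle between gauge_thin's own z axis and vertical below 0.1 rad and linear speed of gauge_thin below 0.02 m/s and y of guide_face in the frame of tray between 0.1305 and 0.1325 m and y of tray in the frame of nest between -0.0045 and 0.0005 m and z of tray in the frame of nest below 0.024 m and angle between tray's own z axis and vertical below 0.03 rad and x of tray in the frame of nest above -0.03 m); the robot touches nothing.
It fails at once if the blade is squeezed against the tray rim with more than 10 N (contact force between gauge_thin and tray above 10 N).
It fails at once if the tray is lifted or tipped (angle between tray's own z axis and vertical above 0.08 rad or z of tray in the frame of nest above 0.032 m).
It fails at once if another gauge or a bystander is moved by more than 25 mm (distance of any of gauge_mid, gauge_thick, pen, thermometer, counter from where it was at the start of the episode above 0.025 m).
It also fails if it takes over 72 s, if anything falls off the work surface, if the arm or the gripper's body presses on something with over 40 N, if the wrist force passes 120 N, or if a joint passes its speed limit or range.

## Working session

There is one attempt and no reset: what is moved stays moved. The work goes in short steps, each a Python script; the robot and the scene stay as the last script left them, time stands still between calls to the robot, and variables do not carry over. Pictures are saved under pics/ and viewed, about 8 in all and at most 12, crops included, and the job is handed in when it is done.

```bash
ls; mkdir -p pics; python3 - <<'E'
from plant import r, vision, models, telemetry
import cv2, numpy as np
ims={}
for c in ("scene","top"):
    im=vision.snapshot(c); cv2.imwrite(f"pics/{c}0.png",cv2.resize(im[:,:,::-1],(768,576),interpolation=cv2.INTER_CUBIC))
    k=vision.get_calibration(c); print(c,k)
    for t in ("nest","guide_face","tab","tray","gauge_thin","gauge_mid","gauge_thick","rack"):
        print(t,[(np.round(d["at"],4).tolist(),round(d["score"],2)) for d in models.mark_of(t,c)])
print(telemetry.current_t(), r.nose_length)
E
```

```text
pics
scene {'fx': 394.86301682237365, 'fy': 394.86301682237365, 'cx': 254.76242135804864, 'cy': 190.5125722624789, 'D': array([-0.00454344,  0.        ,  0.        ,  0.        ,  0.        ]), 'position': array([0.0045498 , 0.52408668, 0.47112772]), 'orientation': array([ 0.16975436, -0.25733298,  0.79703282, -0.5193283 ])}
nest [([0.3967, -0.5168, 0.0011], 0.37)]
guide_face [([0.5857, 0.0472, 0.0732], 0.82)]
tab [([0.5807, 0.1081, 0.1], 0.9)]
tray [([0.5912, -0.0984, 0.0154], 0.63)]
gauge_thin [([0.3536, 0.0285, -0.0018], 0.88), ([0.4865, -0.4125, 0.0064], 0.7)]
gauge_mid []
gauge_thick [([0.4867, -0.3719, 0.0088], 0.66)]
rack [([0.4878, -0.3715, -0.0015], 0.77), ([0.3757, -0.4091, 0.0001], 0.67)]
top {'fx': 364.77847164984496, 'fy': 364.77847164984496, 'cx': 248.09105554941797, 'cy': 195.5192079803789, 'D': array([0.01412435, 0.        , 0.        , 0.        , 0.        ]), 'position': array([ 0.38772813, -0.19239322,  1.14637236]), 'orientation': array([ 0.04459134, -0.70360226,  0.70716993, -0.05353651])}
nest [([0.4826, -0.3756, 0.0021], 0.5)]
guide_face []
tab [([0.5856, 0.1072, 0.1021], 0.61)]
tray [([0.5948, -0.0955, 0.0193], 0.82)]
gauge_thin [([0.351, 0.027, -0.0029], 0.59), ([0.4826, -0.4134, 0.0122], 0.58)]
gauge_mid [([0.4872, -0.3324, 0.0103], 0.56), ([0.3979, -0.5138, -0.0024], 0.27)]
gauge_thick [([0.4871, -0.3737, 0.0123], 0.66)]
rack [([0.4831, -0.3756, 0.0005], 0.68), ([0.4839, -0.3327, 0.0101], 0.47)]
0.9 0.025
```

View pics/scene0.png

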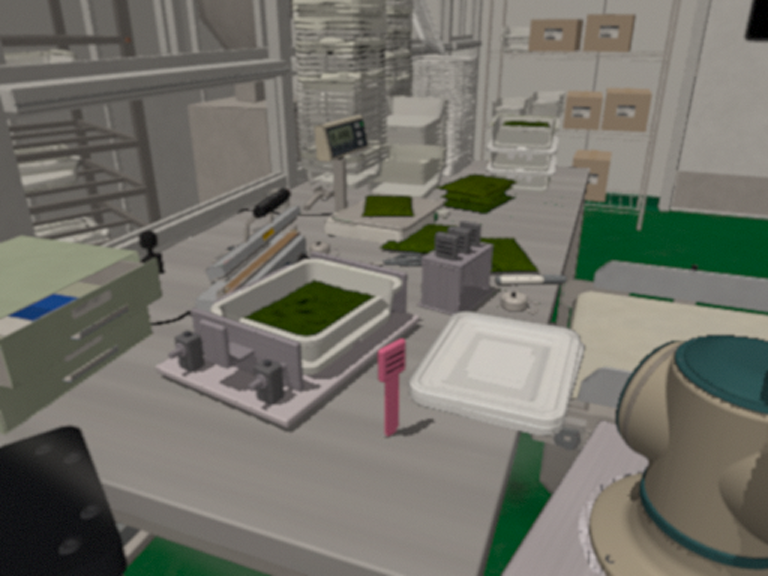

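View pics/top0.png

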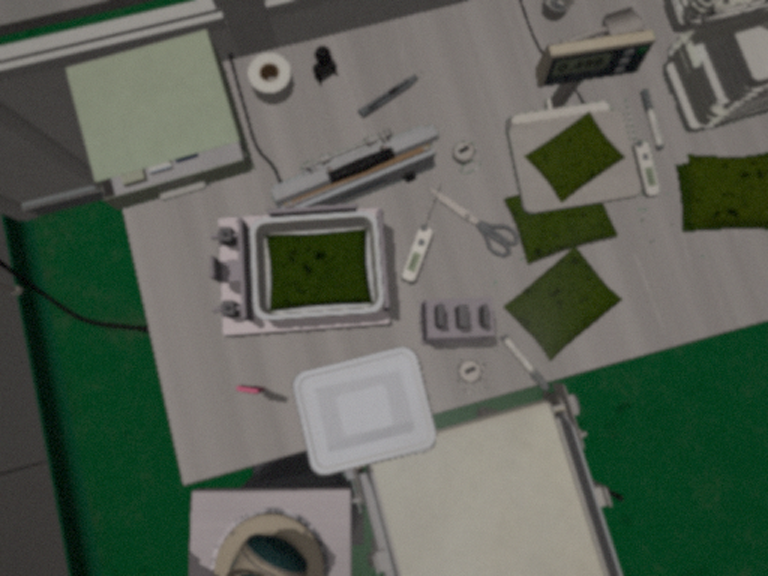

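The scene shows candidates for the thin gauge: the pink look-alike standing on the bench (scene 392,390; top 250,390), which I rule out by its colour, and three grey gauges in the rack (top 440,315 / 462,316 / 486,316). The networks favour the right one, at y≈-0.413. I'll check that with a wrist close-up, then look over the gap.

```bash
cat > h.py <<'E'
from plant import r, gripper_to, inverse_kinematics, vision, models, telemetry as T
import cv2, numpy as np
from scipy.spatial.transform import Rotation as R
def q(yaw):   # tool down, tool x at yaw (+-pi chosen by IK)
    x,y,z,w=(R.from_euler('z',yaw)*R.from_euler('x',np.pi)).as_quat(); return [w,x,y,z]
def save(im,name,box=None,s=1.5):
    if box: im=im[box[1]:box[3],box[0]:box[2]]
    cv2.imwrite(f"pics/{name}.png",cv2.resize(im[:,:,::-1],None,fx=s,fy=s,interpolation=cv2.INTER_CUBIC))
def ray(k,uv,z):
    K=np.array([[k['fx'],0,k['cx']],[0,k['fy'],k['cy']],[0,0,1]])
    p=cv2.undistortPoints(np.array(uv,float).reshape(-1,1,2),K,np.array(k['D']))[:,0]
    w,x,y,zz=k['orientation']; d=R.from_quat([x,y,zz,w]).apply(np.c_[p,np.ones(len(p))])
    o=np.array(k['position']); return o+d*((z-o[2])/d[:,2])[:,None]
def marks(c,*ts):
    for t in ts: print(t,[(np.round(d["at"],4).tolist(),round(d["score"],2)) for d in models.mark_of(t,c)])
E
python3 - <<'E'
from h import *
import pickle
for y in (0,np.pi):
    for p in ([.485,-.41,.3],[.585,.03,.3]): 
        j=inverse_kinematics(p,q(y)); print(y,p,None if j is None else np.round(j,2))
r.move_to([.44,-.373,.33],q(0))
k=vision.get_calibration('wrist'); im=vision.snapshot('wrist'); print(k); print(T.current_ee_pos(),T.current_t())
save(im,'w1'); pickle.dump((k,im),open('w1.pkl','wb'))
marks('wrist','gauge_thin','gauge_mid','gauge_thick','rack')
E
```

```text
0 [0.485, -0.41, 0.3] [-0.81  0.33  1.16 -0.    1.65 -0.81]
0 [0.585, 0.03, 0.3] [-0.07  0.25  1.28 -0.    1.61 -0.07]
3.141592653589793 [0.485, -0.41, 0.3] [-0.81  0.33  1.16  0.    1.65  2.33]
3.141592653589793 [0.585, 0.03, 0.3] None
{'fx': 264.91026844734967, 'fy': 264.91026844734967, 'cx': 255.29881207598933, 'cy': 194.21557966498187, 'D': array([0.00715914, 0.        , 0.        , 0.        , 0.        ]), 'position': array([ 0.4403687 , -0.30338196,  0.52132636]), 'orientation': array([ 1.22093910e-01,  9.92518280e-01,  3.20492739e-04, -6.62135487e-04])}
[ 0.44041623 -0.37238852  0.32993442] 4.3
gauge_thin [([0.4898, -0.4161, 0.0104], 0.84), ([0.3974, -0.5156, -0.0006], 0.53)]
gauge_mid [([0.4923, -0.3305, 0.0109], 0.62)]
gauge_thick [([0.4878, -0.3743, 0.0123], 0.64), ([0.3763, -0.4063, -0.007], 0.55)]
rack [([0.4872, -0.3722, -0.0013], 0.92)]
```

View pics/w1.png

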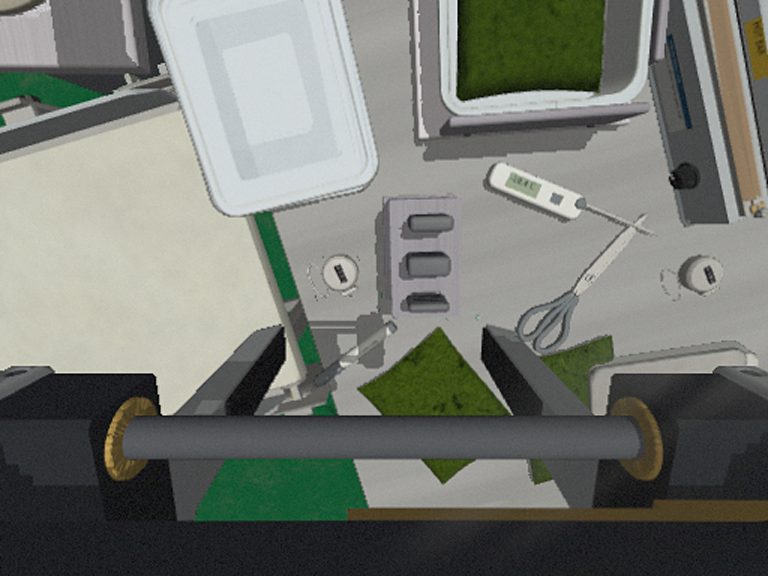

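The wrist view shows the rack gauges at (430,222), (428,264) and (428,302). The bottom one looks thinnest. Next I take close views of the rack and the gap.

```bash
python3 - <<'E'
from h import *
import pickle
r.move_to([.487,-.43,.23],q(0))
k=vision.get_calibration('wrist'); im=vision.snapshot('wrist'); pickle.dump((k,im),open('w2.pkl','wb'))
marks('wrist','gauge_thin','gauge_mid','gauge_thick','rack')
r.move_to([.587,.0,.24],q(0))
k2=vision.get_calibration('wrist'); im2=vision.snapshot('wrist'); pickle.dump((k2,im2),open('w3.pkl','wb'))
marks('wrist','tab','guide_face','tray','nest')
a=cv2.resize(im[60:300,160:360],None,fx=2.4,fy=2.4,interpolation=cv2.INTER_CUBIC)
save(a,'w2',s=1); save(im2,'w3'); print(T.current_t(),k2['position'],k['position'])
E
```

```text
gauge_thin [([0.4904, -0.4157, 0.0108], 0.6)]
gauge_mid [([0.4896, -0.3322, 0.0126], 0.77)]
gauge_thick [([0.4879, -0.3756, 0.0079], 0.7)]
rack [([0.4865, -0.3731, 0.0008], 0.85)]
tab [([0.5877, 0.1064, 0.1058], 0.66)]
guide_face [([0.5878, 0.0478, 0.069], 0.91)]
tray [([0.5922, -0.0962, 0.0219], 0.67)]
nest []
7.1917 [0.58726866 0.06805102 0.43123186] [ 0.48701075 -0.36090331  0.42166743]
```

View pics/w2.png

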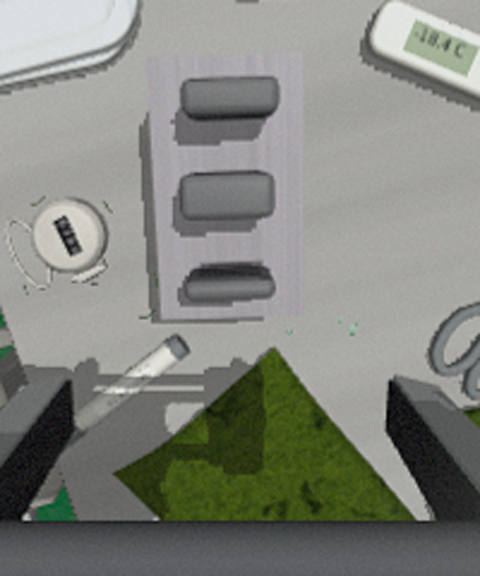

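View pics/w3.png

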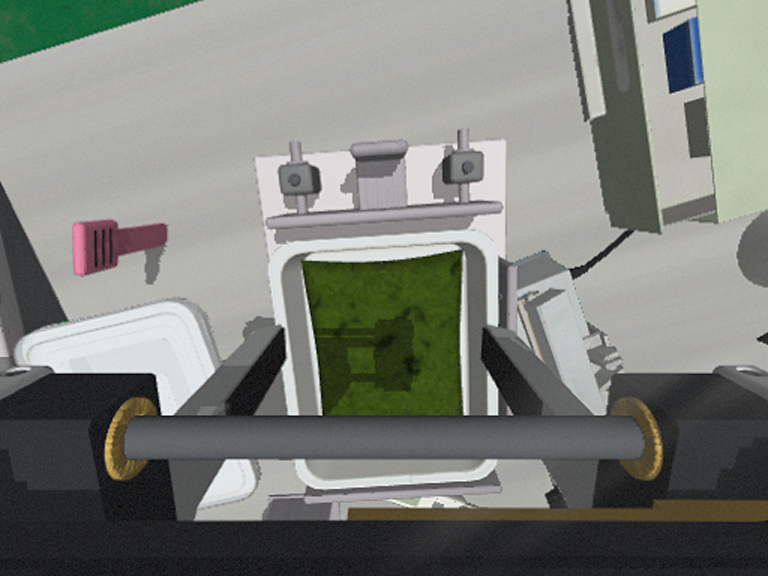

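The crop confirms the three gauges in order: top is mid, middle is thick, and the bottom one (crop 229,284) is clearly the thinnest. In the nest view the guide strip runs (270,228)–(501,212), the rim is below it, and the tab is at (380,150). Now I compute the geometry from pixels.

```bash
python3 - <<'E'
from h import *
import pickle
k,im=pickle.load(open('w2.pkl','rb'))
c=lambda pts:np.array(pts)/2.4+[160,60]
print('deck TL,TR,BR,BL\n',ray(k,c([(147,53),(303,53),(302,317),(157,318)]),.095).round(4))
print('thin L,R top\n',ray(k,c([(184,282),(275,280)]),.137).round(4))
k,im=pickle.load(open('w3.pkl','rb'))
print('bed TL,TR\n',ray(k,np.array([(256,157),(507,140)])/1.5,.02).round(4))
g=cv2.cvtColor(im,cv2.COLOR_RGB2GRAY)
save(im,'gap',(170,85,345,180),4.5)
# rows of vertical profile at some columns
for u in (195,220,245,260,275,300,315):
    print(u,[int(x) for x in g[130:172,u]])
E
```

```text
deck TL,TR,BR,BL
 [[ 0.4472 -0.3096  0.095 ]
 [ 0.5219 -0.3097  0.095 ]
 [ 0.525  -0.4395  0.095 ]
 [ 0.4483 -0.4401  0.095 ]]
thin L,R top
 [[ 0.4661 -0.4131  0.137 ]
 [ 0.5074 -0.4122  0.137 ]]
bed TL,TR
 [[0.462  0.1012 0.02  ]
 [0.7073 0.1164 0.02  ]]
195 [111, 139, 138, 142, 141, 138, 138, 138, 137, 172, 226, 202, 108, 97, 140, 178, 178, 174, 169, 161, 144, 121, 128, 136, 135, 136, 138, 137, 137, 136, 141, 197, 225, 222, 221, 223, 222, 224, 223, 219, 176, 104]
220 [218, 219, 219, 217, 217, 217, 218, 220, 219, 207, 138, 85, 128, 177, 178, 178, 170, 167, 154, 122, 109, 140, 140, 137, 139, 139, 139, 137, 135, 174, 227, 223, 223, 223, 224, 221, 197, 155, 208, 223, 223, 222]
245 [171, 169, 172, 171, 170, 169, 167, 163, 163, 130, 111, 169, 179, 181, 174, 171, 154, 126, 111, 138, 143, 135, 139, 139, 134, 138, 126, 164, 228, 223, 224, 223, 223, 222, 197, 170, 205, 216, 224, 222, 222, 223]
260 [174, 170, 170, 172, 166, 170, 173, 163, 128, 109, 169, 178, 182, 173, 165, 151, 119, 108, 141, 139, 137, 139, 138, 135, 139, 129, 161, 228, 224, 221, 225, 223, 222, 204, 175, 207, 216, 220, 223, 223, 222, 226]
275 [221, 221, 219, 220, 221, 216, 167, 85, 114, 165, 178, 177, 171, 166, 148, 119, 107, 136, 141, 136, 139, 138, 135, 136, 127, 164, 230, 222, 223, 223, 221, 222, 200, 169, 210, 213, 218, 222, 223, 224, 226, 209]
300 [137, 138, 137, 137, 129, 89, 108, 149, 171, 179, 172, 163, 151, 123, 113, 139, 136, 135, 140, 136, 140, 137, 130, 170, 233, 223, 223, 221, 222, 221, 218, 179, 149, 218, 220, 224, 219, 162, 49, 47, 50, 53]
315 [223, 223, 225, 203, 80, 103, 152, 173, 179, 169, 162, 154, 122, 113, 144, 155, 149, 181, 228, 222, 220, 222, 209, 177, 224, 222, 222, 223, 222, 222, 224, 221, 200, 132, 84, 97, 89, 93, 94, 94, 96, 95]
```

View pics/gap.png

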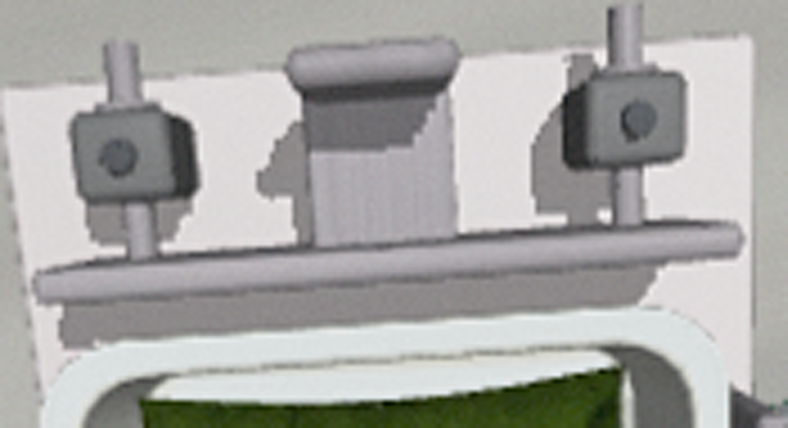

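```bash
python3 - <<'E'
from h import *
import pickle
k,im=pickle.load(open('w3.pkl','rb'))
us=np.array([195,220,245,260,275,300])
gi=np.array([151.3,149.7,148.2,146.6,145.8,143.8]); ri=np.array([160.6,159,157,156.2,155.2,153.0])
G=ray(k,np.c_[us,gi],.093); Q=ray(k,np.c_[us,ri],.0855)
fg=np.polyfit(G[:,0],G[:,1],1); fq=np.polyfit(Q[:,0],Q[:,1],1); print('guide',fg,'rim',fq)
for x in (.55,.587,.62): print(x,np.polyval(fg,x),np.polyval(fq,x))
t=ray(k,np.array([(352,148),(407,144),(354,157),(407,152)])/1.5,.119); print(t.round(4))
b=ray(k,np.array([(170+5/4.5,85+90/4.5),(170+750/4.5,85+38/4.5),(170+752/4.5,85+375/4.5)]),.02);print(b.round(4))
E
```

```text
guide [0.06910354 0.0038269 ] rim [ 0.06935744 -0.00872079]
0.55 0.04183384466675587 0.029425801000068766
0.587 0.044390675622753104 0.03199202618437913
0.62 0.04667109242134524 0.03428082161903433
[[0.5639 0.0995 0.119 ]
 [0.6047 0.1022 0.119 ]
 [0.5652 0.0931 0.119 ]
 [0.6047 0.0966 0.119 ]]
[[0.4626 0.1007 0.02  ]
 [0.7054 0.1162 0.02  ]
 [0.7142 0.0063 0.02  ]]
```

```bash
python3 - <<'E'
from h import *
import pickle
gripper_to(.062,15)
r.move_to([.4875,-.416,.19],q(.018))
print('touch',r.move_l([.4875,-.416,.133],vel=.1,guard=6), T.current_ee_pos())
print('open',gripper_to(.03,15),T.current_opening())
r.move_l([.4875,-.416,.265],vel=.12); print(T.current_opening(),T.current_wrist_force())
th=.0692
r.move_to([.587,.038,.265],q(th))
r.move_l([.587,.038,.235],vel=.1)
k=vision.get_calibration('wrist'); im=vision.snapshot('wrist'); pickle.dump((k,im,T.current_ee_pos()),open('w4.pkl','wb'))
save(im,'w4',(170,90,345,260),4.4); print(T.current_ee_pos(),T.current_t(),k)
E
```

```text
touch False [ 0.48797827 -0.41610127  0.13345857]
open False 0.02952984358154287
0.02995852291270721 [-0.14050366  0.34097    -0.83364249]
[0.58736875 0.03751746 0.23533077] 14.2917 {'fx': 264.91026844734967, 'fy': 264.91026844734967, 'cx': 255.29881207598933, 'cy': 194.21557966498187, 'D': array([0.00715914, 0.        , 0.        , 0.        , 0.        ]), 'position': array([0.58236529, 0.10628421, 0.42611732]), 'orientation': array([0.12215509, 0.99193509, 0.03366936, 0.0030468 ])}
```

View pics/w4.png

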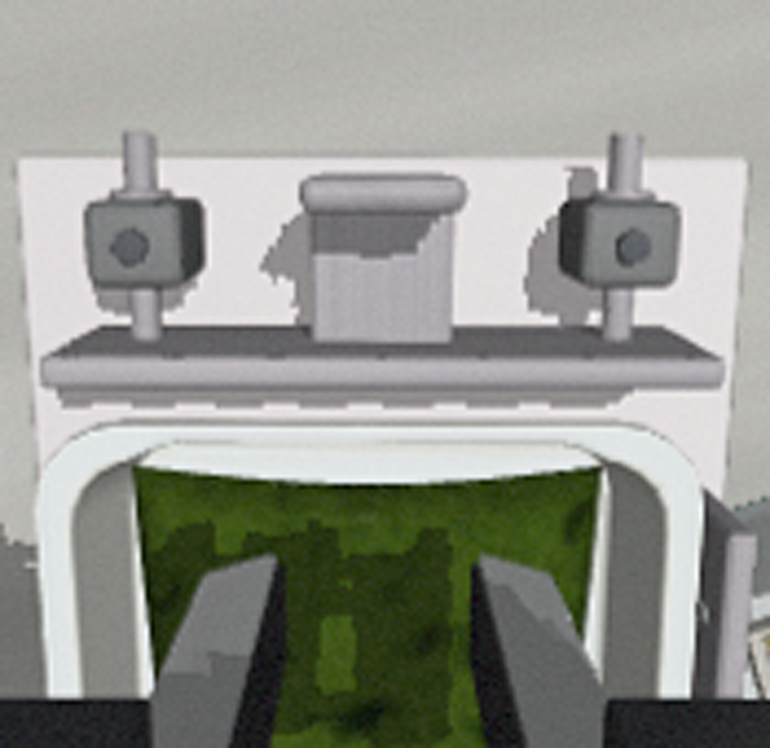

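The gripper came away empty: the hand shows no gauge and the opening is 30 mm, less than the 42 mm grip. The nest yaw is confirmed, since the strip is level in the image. Next I look at the rack again.

```bash
python3 - <<'E'
from h import *
import pickle
gripper_to(.08)
r.move_to([.487,-.43,.265],q(0))
k=vision.get_calibration('wrist'); im=vision.snapshot('wrist'); pickle.dump((k,im),open('w5.pkl','wb'))
marks('wrist','gauge_thin','gauge_mid','gauge_thick','rack')
save(im,'w5',(160,80,360,300),2.7); print(T.current_t(),T.current_ee_pos())
E
```

```text
gauge_thin [([0.4889, -0.4171, 0.012], 0.84)]
gauge_mid [([0.4915, -0.3278, 0.0126], 0.82), ([0.4857, -0.3746, 0.0106], 0.29)]
gauge_thick [([0.4853, -0.3766, 0.0109], 0.92)]
rack [([0.4863, -0.3735, -0.0028], 0.93)]
17.1917 [ 0.48755033 -0.4291822   0.2651103 ]
```

View pics/w5.png

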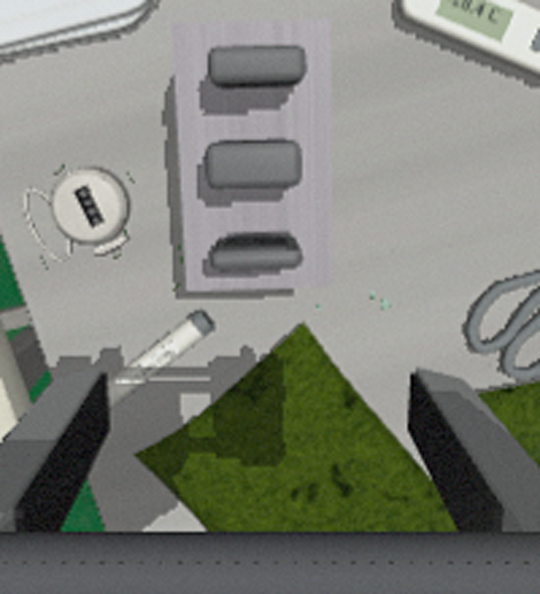

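The thin gauge is still in its slot at (255,252) and undisturbed. In the pictures the fingertips look higher than I assumed, so I descend with a guard to find where they touch the deck, then grip.

```bash
python3 - <<'E'
from h import *
gripper_to(.060,15)
r.move_to([.4875,-.4165,.17],q(.018))
r.move_l([.4875,-.4165,.134],vel=.08)
print('touch',r.move_l([.4875,-.4165,.104],vel=.03,guard=5), T.current_ee_pos(),T.current_wrist_force())
z=T.current_ee_pos()[2]
r.move_l([.4875,-.4165,z+.003],vel=.03)
print(gripper_to(.03,15),T.current_opening(),T.current_t(),T.current_wrist_force())
E
```

```text
touch False [ 0.48764685 -0.41667709  0.10425957] [-0.61917867 -0.9289569   0.55338395]
False 0.04188782937415135 20.6167 [-0.66443602 -0.27060699 -0.2257036 ]
```

```bash
python3 - <<'E'
from h import *
import pickle
p=T.current_ee_pos(); print(p)
r.move_l([p[0],p[1],.245],vel=.12); print(T.current_opening(),T.current_wrist_force())
r.move_to([.587,.038,.245],q(.0692))
r.move_l([.587,.038,.206],vel=.1)
k=vision.get_calibration('wrist'); im=vision.snapshot('wrist'); pickle.dump((k,im,T.current_ee_pos()),open('w6.pkl','wb'))
save(im,'w6',(180,100,330,240),5); print(T.current_ee_pos(),T.current_t(),k['position'])
E
```

```text
[ 0.48734882 -0.41644719  0.10722706]
0.0415806605845775 [-0.46137847  0.37780962 -1.08414441]
[0.58753841 0.0376598  0.20656596] 24.2083 [0.58244703 0.10640323 0.39741276]
```

View pics/w6.png

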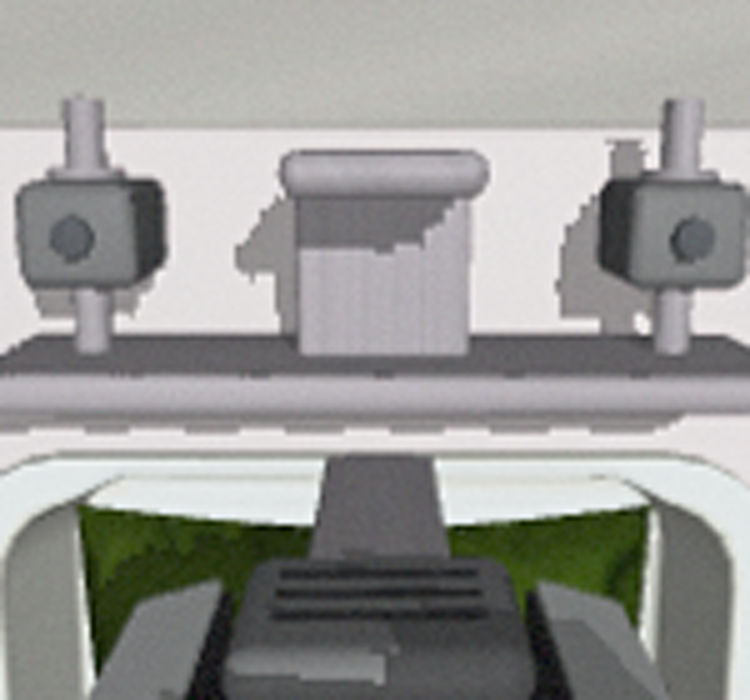

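The gauge is held, with the blade tip at crop (382,455), the guide's inner edge at row ~415 and the rim edge at row ~455. I compute the offsets.

```bash
python3 - <<'E'
from h import *
import pickle
k,im,p=pickle.load(open('w6.pkl','rb'))
g=cv2.cvtColor(im,cv2.COLOR_RGB2GRAY)
for u in (235,275): print(u,[(v,int(x)) for v,x in zip(range(172,196),g[172:196,u])])
for u in (250,256,262): print(u,[(v,int(x)) for v,x in zip(range(180,200),g[180:200,u])])
c,s=np.cos(.0692),np.sin(.0692); e=np.array([-s,c,0])
f=lambda u,v,z: float((ray(k,[(u,v)],z)[0]-np.array(p))@e)
for v in (181.5,182.5,183.5,184.5): print('guide',v,round(f(256,v,.093),4))
for v in (189.5,190.5,191.5,192.5): print('rim',v,round(f(256,v,.0855),4))
for v in (189.5,190.5,191.5): print('tip',v,[round(f(256.4,v,z),4) for z in (.1095,.1145)])
E
```

```text
235 [(172, 103), (173, 99), (174, 108), (175, 159), (176, 185), (177, 188), (178, 185), (179, 182), (180, 174), (181, 155), (182, 135), (183, 127), (184, 139), (185, 174), (186, 229), (187, 225), (188, 226), (189, 220), (190, 166), (191, 172), (192, 230), (193, 228), (194, 219), (195, 200)]
275 [(172, 99), (173, 97), (174, 107), (175, 142), (176, 176), (177, 186), (178, 182), (179, 176), (180, 169), (181, 157), (182, 140), (183, 124), (184, 144), (185, 174), (186, 228), (187, 225), (188, 226), (189, 220), (190, 169), (191, 167), (192, 228), (193, 227), (194, 224), (195, 218)]
250 [(180, 171), (181, 157), (182, 136), (183, 127), (184, 142), (185, 174), (186, 229), (187, 226), (188, 225), (189, 219), (190, 150), (191, 93), (192, 98), (193, 93), (194, 98), (195, 100), (196, 95), (197, 91), (198, 96), (199, 96)]
256 [(180, 173), (181, 157), (182, 139), (183, 127), (184, 144), (185, 174), (186, 230), (187, 226), (188, 226), (189, 221), (190, 156), (191, 93), (192, 97), (193, 99), (194, 99), (195, 96), (196, 97), (197, 100), (198, 98), (199, 100)]
262 [(180, 171), (181, 155), (182, 136), (183, 125), (184, 144), (185, 141), (186, 172), (187, 230), (188, 227), (189, 220), (190, 158), (191, 97), (192, 94), (193, 97), (194, 96), (195, 96), (196, 94), (197, 97), (198, 96), (199, 93)]
guide 181.5 0.0081
guide 182.5 0.007
guide 183.5 0.0058
guide 184.5 0.0046
rim 189.5 -0.0032
rim 190.5 -0.0044
rim 191.5 -0.0057
rim 192.5 -0.0069
tip 189.5 [0.0024, 0.0035]
tip 190.5 [0.0012, 0.0024]
tip 191.5 [0.0001, 0.0013]
```

```bash
python3 - <<'E'
from h import *
import pickle
th=.0692; e=np.array([-np.sin(th),np.cos(th),0])
p=np.array([.587,.038,.206])+.0015*e
r.move_l(p,vel=.05)
p[2]=.135; print('t',r.move_l(p,vel=.08,guard=4),T.current_wrist_force())
p[2]=.1155; print('t',r.move_l(p,vel=.03,guard=3),T.current_ee_pos(),T.current_wrist_force())
gripper_to(.062,15); r.hold(.3)
p2=p+.0; p2[2]=.20; r.move_l(p2,vel=.15)
k=vision.get_calibration('wrist'); im=vision.snapshot('wrist'); pickle.dump((k,im,T.current_ee_pos()),open('w7.pkl','wb'))
marks('wrist','gauge_thin','guide_face','tab','tray')
save(im,'w7',(180,100,330,240),5); print(p,T.current_t())
E
```

```text
t False [ 0.5449323  -0.26921668  0.27345748]
t True [0.58653111 0.03948436 0.11712342] [-1.04270119 -0.41040076  2.91154344]
gauge_thin [([0.5914, 0.0399, 0.0207], 0.94), ([0.3557, 0.026, -0.0006], 0.59)]
guide_face [([0.5891, 0.0478, 0.0719], 0.56)]
tab [([0.5896, 0.1113, 0.1059], 0.89)]
tray [([0.5941, -0.0953, 0.0228], 0.96)]
[0.58689628 0.03949641 0.1155    ] 27.8583
```

View pics/w7.png

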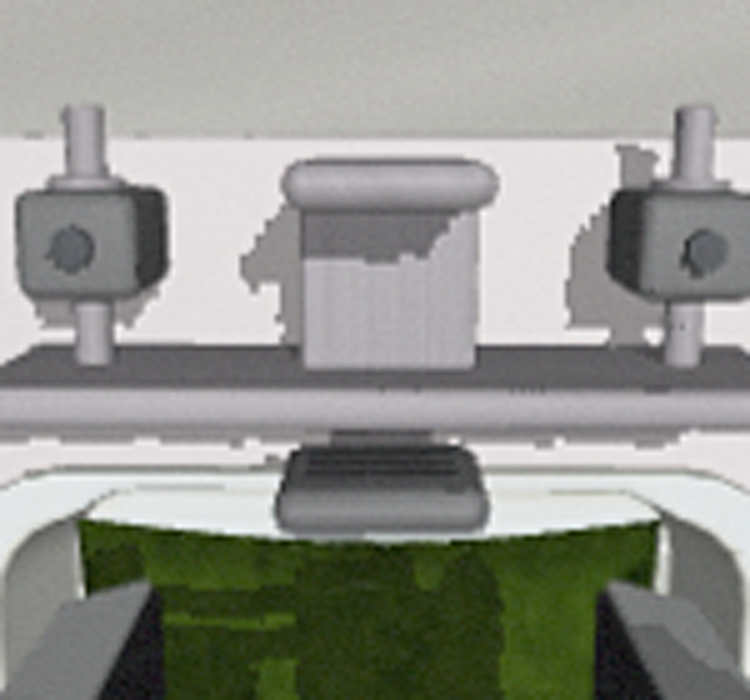

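The gauge stands in the gap at (382,490), and bed contact came at the predicted height. Next I close the fingers and push the tab slowly.

```bash
python3 - <<'E'
from h import *
th=.0692; e=np.array([-np.sin(th),np.cos(th),0]); p=np.array([.58689628,.03949641,0])
Z=np.array([0,0,1.])
F=lambda: float(np.array(T.current_wrist_force())@e)
s=lambda: float((np.array(T.current_ee_pos())-p)@e)
gripper_to(.0)
a=p+.084*e
r.move_l(a+.20*Z,vel=.2)
r.move_l(a+.085*Z,vel=.15); r.hold(.1); f0=F(); print('f0',f0,s())
print('contact',r.move_l(p+.058*e+.085*Z,vel=.02,guard=2),s(),F()-f0)
s0=s()
print('adv',r.move_l(p+(s0-.002)*e+.085*Z,vel=.006,guard=9),s(),F()-f0,T.current_t())
E
```

```text
f0 0.1399683759815441 0.08380990956230788
contact True 0.0758154280436687 0.2788172098642375
adv False 0.07508400571876404 4.88438627460321 31.6583
```

```bash
python3 - <<'E'
from h import *
th=.0692; e=np.array([-np.sin(th),np.cos(th),0]); p=np.array([.58689628,.03949641,0])
Z=np.array([0,0,1.]); f0=.14
F=lambda: np.mean([float(np.array(T.current_wrist_force())@e) for _ in range(3)])-f0
s=lambda: float((np.array(T.current_ee_pos())-p)@e)
c=.0738
for i in range(14):
    c-=.0005; g=r.move_l(p+c*e+.085*Z,vel=.005,guard=3); f=F()
    print(i,g,round(c,4),round(s(),4),round(f,2),round(T.current_t(),2))
    if g or f>7.2: break
E
```

```text
0 False 0.0733 0.0744 5.26 31.91
1 False 0.0728 0.0738 5.07 32.16
2 False 0.0723 0.0735 4.42 32.41
3 False 0.0718 0.0731 5.47 32.66
4 False 0.0713 0.0726 4.17 32.91
5 False 0.0708 0.072 5.23 33.16
6 False 0.0703 0.0715 4.65 33.41
7 False 0.0698 0.071 4.82 33.66
8 False 0.0693 0.0705 5.4 33.91
9 False 0.0688 0.07 4.6 34.16
10 False 0.0683 0.0695 5.62 34.41
11 False 0.0678 0.069 5.27 34.66
12 False 0.0673 0.0685 5.34 34.91
13 False 0.0668 0.0681 4.65 35.16
```

```bash
python3 - <<'E'
from h import *
th=.0692; e=np.array([-np.sin(th),np.cos(th),0]); p=np.array([.58689628,.03949641,0])
Z=np.array([0,0,1.]); f0=.14
def F():
    v=[]
    for _ in range(4): v.append(float(np.array(T.current_wrist_force())@e)); r.hold(.01)
    return np.mean(v)-f0
s=lambda: float((np.array(T.current_ee_pos())-p)@e)
c=.0668
for i in range(14):
    c-=.0004; g=r.move_l(p+c*e+.085*Z,vel=.005,guard=3.5); f=F()
    print(i,g,round(c,4),round(s(),4),round(f,2),round(T.current_t(),2))
    if g or f>7.8: break
E
```

```text
0 False 0.0664 0.0681 5.75 35.44
1 False 0.066 0.0681 7.12 35.73
2 False 0.0656 0.0681 8.41 36.01
```

```bash
python3 - <<'E'
from h import *
import pickle
th=.0692; e=np.array([-np.sin(th),np.cos(th),0]); p=np.array([.58689628,.03949641,0]); Z=np.array([0,0,1.])
r.move_l(p+.085*e+.085*Z,vel=.08)
print(T.current_wrist_force())
r.move_l(p+.085*e+.20*Z,vel=.2)
gripper_to(.062,15)
r.move_l(p+.20*Z,vel=.2)
k=vision.get_calibration('wrist'); im=vision.snapshot('wrist'); q_=T.current_ee_pos(); pickle.dump((k,im,q_),open('w8.pkl','wb'))
marks('wrist','gauge_thin','guide_face','tray')
save(im,'w8',(180,100,330,240),5); print(q_,T.current_t())
E
```

```text
[ 0.54991647 -0.42886064 -0.36130462]
gauge_thin [([0.3533, 0.026, -0.0004], 0.62), ([0.5859, 0.0308, 0.0206], 0.58)]
guide_face [([0.589, 0.0367, 0.0674], 0.78), ([0.591, -0.0966, 0.0196], 0.63)]
tray [([0.5918, -0.0927, 0.0207], 0.67)]
[0.58675454 0.04044712 0.2000125 ] 38.95
```

View pics/w8.png

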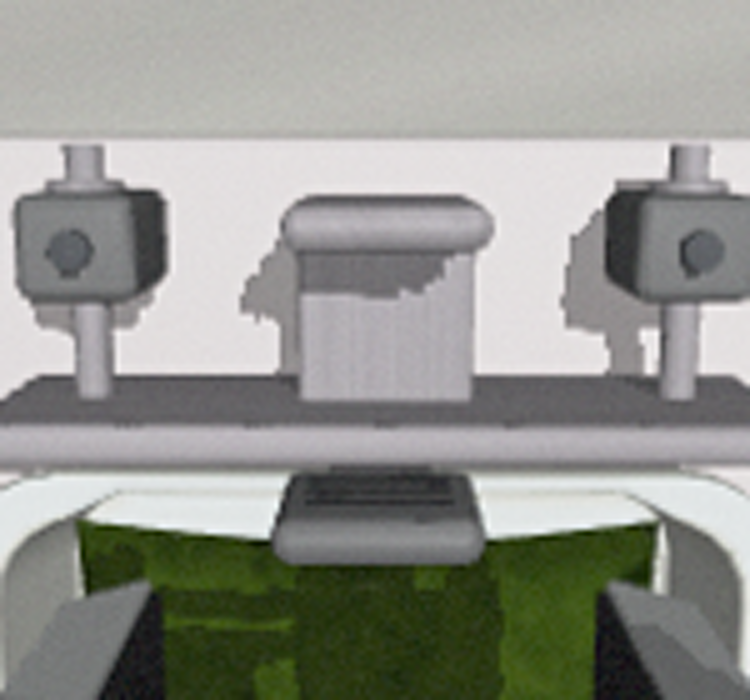

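The guide is closed on the upright gauge, with the grip top at (382,545) and no visible gap beyond the blade. Next: grasp across the width and draw it up slowly.

```bash
python3 - <<'E'
from h import *
import pickle
th=.0692; e=np.array([-np.sin(th),np.cos(th),0]); p=np.array([.58689628,.03949641,0]); Z=np.array([0,0,1.])
k,im,q_=pickle.load(open('w8.pkl','rb'))
off=[round(float((ray(k,[(256,v)],.147)[0]-p)@e),4) for v in (206,208.5,211)]; print('off',off)
o=float(np.clip(off[1],-.006,-.002)); b=p+o*e
r.move_l(b+.14*Z,vel=.12); r.hold(.1)
print('t',r.move_l(b+.1171*Z,vel=.05,guard=4)); r.hold(.3)
print(o,T.current_ee_pos(),b,T.current_wrist_force())
gripper_to(.03,10); print(T.current_opening(),T.current_wrist_force())
fs=[]
for z in (.125,.135,.15,.165,.18):
    r.move_l(b+z*Z,vel=.04); fs.append(np.round(T.current_wrist_force(),1).tolist())
print(fs,T.current_opening(),T.current_t())
r.move_l(b+.245*Z,vel=.12); print(T.current_opening(),T.current_wrist_force(),T.current_t())
E
```

```text
off [-0.0032, -0.0057, -0.0082]
t False
-0.0057 [0.58748507 0.0338046  0.11737509] [0.58729041 0.03381005 0.        ] [ 0.07499343 -0.08676503  0.80932046]
0.04237651920954405 [-0.49801126  0.4388665   0.95186842]
[[-1.2, -0.8, 1.2], [-1.6, 0.3, 0.9], [-0.4, 0.1, 1.0], [-0.3, 0.1, 1.1], [-0.2, -1.0, -1.9]] 0.04132416671047098 43.3833
0.0418513477704653 [-0.44596759 -0.51859043 -1.8162067 ] 44.075
```

```bash
python3 - <<'E'
from h import *
import pickle
k,im,_=pickle.load(open('w6.pkl','rb'))
im2=vision.snapshot('wrist'); pickle.dump((vision.get_calibration('wrist'),im2),open('w9.pkl','wb'))
print(T.current_opening())
g,g2=[cv2.cvtColor(i,cv2.COLOR_RGB2GRAY) for i in (im,im2)]
t=g[205:240,222:290]; res=cv2.matchTemplate(g2[180:290],t,cv2.TM_CCOEFF_NORMED); print(cv2.minMaxLoc(res),'expect (222,25)')
marks('wrist','gauge_thin','tray','guide_face')
save(np.hstack([im[100:260,180:330],im2[100:260,180:330]]),'cmp',s=2.6)
E
```

```text
0.04171486386514512
(-0.5039651393890381, 0.9366993308067322, (210, 38), (222, 25)) expect (222,25)
gauge_thin [([0.5891, 0.0345, 0.1504], 0.94), ([0.3539, 0.0228, -0.0015], 0.57)]
tray [([0.5907, -0.0944, 0.0207], 0.7)]
guide_face [([0.5901, 0.0381, 0.0679], 0.9)]
```

View pics/cmp.png

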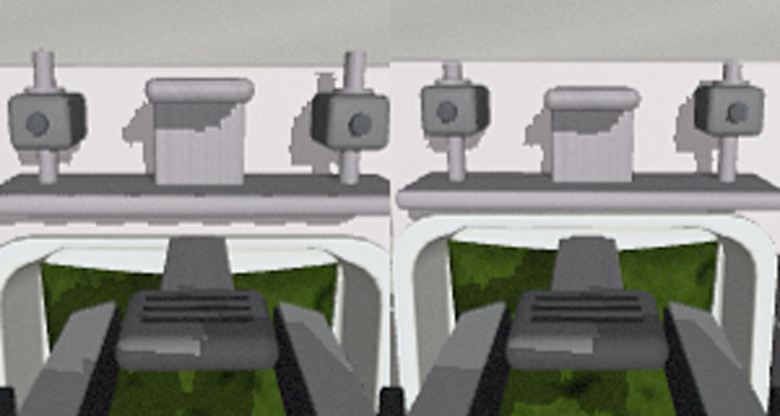

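The comparison shows the gauge held exactly as before (template match at zero shift, tip z ≈ 0.150 as expected), with the tray and guide unchanged. Now I hang it back.

```bash
python3 - <<'E'
from h import *
import pickle
r.move_to([.4873,-.4164,.245],q(.018)); r.hold(.2)
print('t',r.move_l([.4873,-.4164,.195],vel=.08,guard=5),T.current_ee_pos())
print('t',r.move_l([.4873,-.4164,.120],vel=.06,guard=4),T.current_ee_pos())
print('t',r.move_l([.4873,-.4164,.1065],vel=.03,guard=4),T.current_ee_pos(),T.current_wrist_force(),T.current_opening(),T.current_t())
E
```

```text
t False [ 0.487523   -0.41668796  0.19537515]
t False [ 0.4875539  -0.41670315  0.1205156 ]
t True [ 0.48717267 -0.41625711  0.10685339] [1.01546812 0.09602629 3.4399381 ] 0.042035891639726077 48.7833
```

Contact came exactly at deck height. I release, retreat, and compare with the earlier picture.

```bash
python3 - <<'E'
from h import *
import pickle
gripper_to(.062,10); r.hold(.2)
r.move_l([.4873,-.4164,.20],vel=.15)
gripper_to(.08)
r.move_to([.487,-.43,.265],q(0))
im=vision.snapshot('wrist'); k,im0=pickle.load(open('w5.pkl','rb'))
marks('wrist','gauge_thin','gauge_mid','gauge_thick')
g,g0=[cv2.cvtColor(i,cv2.COLOR_RGB2GRAY) for i in (im,im0)]
for n,(v0,v1) in dict(thin=(163,184),thick=(130,155),mid=(93,120)).items():
    t=g0[v0:v1,230:276]; m=cv2.minMaxLoc(cv2.matchTemplate(g[v0-12:v1+12,215:291],t,cv2.TM_CCOEFF_NORMED)); print(n,round(m[1],3),m[3],'expect (15,12)')
# nest: same pose as w3
r.move_to([.587,.0,.24],q(0)); r.hold(.2)
k=vision.get_calibration('wrist'); im=vision.snapshot('wrist'); g=cv2.cvtColor(im,cv2.COLOR_RGB2GRAY)
marks('wrist','tray','guide_face')
for u in (220,245,300): print(u,[int(x) for x in g[140:170,u]])
print(k['position'],T.current_t())
E
```

```text
gauge_thin [([0.491, -0.4163, 0.0068], 0.63)]
gauge_mid [([0.4943, -0.3303, 0.0122], 0.61)]
gauge_thick [([0.4851, -0.3743, 0.0116], 0.76)]
thin 0.98 (15, 10) expect (15,12)
thick 0.979 (15, 10) expect (15,12)
mid 0.985 (15, 10) expect (15,12)
tray [([0.593, -0.0972, 0.0224], 0.77)]
guide_face [([0.5878, 0.0402, 0.0684], 0.8), ([0.6805, -0.3193, 0.0023], 0.75)]
220 [221, 223, 220, 223, 225, 207, 106, 92, 102, 146, 183, 184, 179, 177, 169, 141, 124, 144, 135, 163, 231, 226, 225, 224, 226, 224, 198, 156, 213, 223]
245 [171, 169, 168, 173, 171, 154, 89, 125, 182, 185, 180, 177, 168, 153, 129, 127, 137, 167, 230, 227, 226, 225, 226, 226, 207, 170, 194, 218, 227, 226]
300 [102, 94, 93, 116, 165, 181, 181, 171, 164, 149, 125, 115, 138, 171, 232, 227, 225, 225, 224, 226, 222, 178, 149, 223, 221, 227, 226, 162, 56, 52]
[0.58729384 0.06802002 0.43129495] 53.3333
```

```bash
python3 -c "
from h import *
r.sign_off(); print(T.current_t())"
```

```text
the job is handed in; nothing more can be done
the job is handed in; nothing more can be done
```

I set the guide against the thin gauge, drew the gauge out, hung it back in its own slot and handed the job in. The clock read 53.3 s of the 72 s allowed at my last check; no verdict is reported.

**What I did:** I took the thin gauge (the grey one at rack y ≈ -0.416; the pink look-alike was left alone) and stood it in the gap. I pushed the tab until the push force rose from about 5 N sliding to 8.4 N with the guide stalled. That puts the nip at about 3 N. I then let go, gripped the gauge across its width, drew it up slowly and returned it.

**Last checks:**
- **Gauges:** all three gauges match their earlier picture, with one common 2-pixel shift from the camera pose. The thin one met the deck at the same height as at the start.
- **Clearance:** the guide moved about 7.5 mm from a first estimate of about 12.4 mm. A later picture suggested only about 10 mm at the start, so the final clearance comes from the stall on the 4 mm blade. The pictures are too coarse to confirm it.
- **Tray:** the rim edge moved by 1 pixel or less (about 1 mm).

**What went wrong or disagreed:**
- **First grasp missed:** the fingertips sit roughly 25 mm higher than the stated nose length, so the first close passed above the grip. Nothing moved, and the second try, 26 mm lower, held.
- **Drag not measured directly:** the wrist's vertical force read +0.9 to +1.2 N at most of the stops while drawing, not a clear downward pull. I take it as the nip holding the gauge at each stop.

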